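# Run the coffee mill two turns past its stiff spot

### The arm

A 6-joint arm with a two-finger parallel gripper is mounted at the origin on the work surface. World frame = base frame: x ahead of the robot, y to its left, z up, the work surface at z = 0. Lengths are in m, angles in rad, forces in N, time in s.
With the tool pointing down it reaches from about 0.35 to 0.775 m from the base axis. Payload 5.5 kg.
Tool frame: the origin (TCP) lies on the centre line of the jaws, within the pads' length; the fingertips stand 19 mm ahead of it and the grasp point (between the pads) is the TCP (robot.tcp_to_tips is the distance from the TCP to the fingertips, in m); z points along the fingers, y is the line along which they close (so a half turn about z gives the same grasp; the last joint's range is limited). The gripper opens to 85 mm and grips with 20 to 120 N. Pads are 22 mm wide; open, the fingers measure 114 mm over their backs; the gripper's body (76 mm by 85 mm) begins 54 mm behind the grasp point. The pads swing forward as they close: fully open they stand 13 mm farther back than shut.
Start: joints at [1.163, 0.313, 0.046, 1.304, 0, 1.431], TCP at [0.152, 0.555, 0.25] pointing down, gripper open.
Joint ranges: [-2.76, 2.76], [-0.86, 1.69], [-1.03, 1.26], [-2.2, 2.34], [-1.47, 1.5], [-3.14, 3.14]. Speed limits (rad/s): [2.57, 2.57, 3.14, 3.14, 3.14, 3.14].

### API

Orientations are given as a unit quaternion [w, x, y, z].
In Python, from cell import robot gives the robot as it stands.
- The arm moves only by the shell command python3 -m pendant 'ROWS' [FORCE]. ROWS is JSON, a list that holds one entry, the list of rows, each a list of 7 numbers: the shift along the tool's x, y, z in m, then the turn, a rotation vector about the tool's x, y, z in rad, then the closure, from 0 (fully open) to 1 (shut). A call has 1 to 12 rows; each row shifts and turns the commanded pose from where the row before left it, along the tool's axes as they then stand; what a row does not reach is not made up. A row lasts 1/12 s, in which the tool goes at most 41.7 mm and 7.16 degrees, less where a joint would pass 70% of its speed; a pose out of reach is approached as far as the arm can. A call with a gripper value outside its range is refused whole. The fingers move at their own pace and stop on an object; FORCE is the grip in N (left out, the last holds). Time passes only in rows, so rows that do not move let the fingers close. It gives the time, the measured TCP pose, the force, the opening and the grip force at its end, in the units of the state.
- robot.sense(): the state, without advancing time (a new reading comes with each control period).
- robot.snapshot(name): name is "side" or "top"; returns (picture, depth): 400x640x3 uint8, blue, green, red; 400x640 float32, m along the optical axis (not along the pixel's ray), 0 where there is no reading.
- robot.camera_model(name): a dict with "K" (3x3 intrinsics, pixels), "extrinsics" (4x4, takes a point from world to camera coordinates). Camera axes: x right, y down, z forward; pixel columns grow to the right and rows downward; lengths in m; the calibration is good to about 2 mm. A picture is of the moment at which its call begins. camera_model takes no time and is no camera call.
- robot.job_done(): hands the job in; it is judged then, once.
Trained networks look in the newest picture that a camera, given by its name, has taken for a name from the list of things; names that differ only in an ending like _2 or _b are one class to them, and where a whole thing is asked for, a point or a joint stands for the part that bears it (a point fixed in the world has none). Each returns a list of dicts, best first, with "confidence" (0 to 1); they miss things now and then, are a little off and sometimes report something else, mostly with a low value. They report only what shows in the picture. A call takes as long as a camera call.
- robot.spot_in(camera, target): "position" ([x, y, z] in m, in world coordinates, good to about 4 mm: the middle of the surface that is visible of it).
- robot.trace(camera, target): "region" (400x640 bool, what is visible of it).
- robot.spot_point(camera, target): "position" ([x, y, z] in m, in world coordinates, good to about 4 mm: a listed point, or the origin of a listed thing).
The state is a dict: "time": time; "q": joint angles; "qvel": joint speeds; "joint_efforts": joint torques, N m; "tool_pos": TCP position; "eef_rot": TCP orientation; "contact_force": force on the tool from outside, world axes, zero at the start; "moment": the same for the moment, N m; "width": finger opening in m; "grasp_force": force on a finger pad.
Only numpy, scipy, OpenCV 4.12 (cv2) and the standard library are available. Lean on these libraries where they do the work, as an engineer would, in place of code of your own. Each camera call takes 0.05 s, during which the arm holds its last target. There are 200 camera calls.

### The job

Clear the last grounds out of the hand coffee mill: gently push its little drawer fully shut, then crank the handle clockwise (seen from above) two full turns from the back and leave it pointing to the back again, away from the drawer. Each turn has a stiff spot and then wants to spring ahead: keep a slow, steady pace right through (five seconds or more a turn is good), never let it race or run back, push and pull lightly so that the mill does not shift on its rubber feet, and leave the things lying round the mill alone.

Things in the scene. Friction and masses are not known exactly. Their poses are not given: they have to be found in the camera images.
- mat: black rubber mat under the mill, 160 x 160 x 3 mm, fixed; origin: centre of its underside on the table; +x to the mill's back, -x to its drawer side, z up. The wooden mill was set down by eye: its upright crank axis stands up to 9 mm from the mat's centre in x and in y, turned up to 0.04 rad from the mat; neither is measured. The mill's base box is 110 x 110 mm
- crank_knob (a point): centre of the upright round wooden knob on the crank arm, 24 mm across, 40 mm high, this point about 182 mm above the table; it spins freely on its pin and is the highest part of the mill. The pin is clamped in the arm's slot 61 to 79 mm from the crank axis (fixed during a run, not measured). Arm top 158 mm, crank hub (20 mm across) 161 mm above the table
- crank (a joint): crank angle, rad; 0 = knob to the mill's back (+x), growing clockwise seen from above: the knob lies from the axis along (cos q, -sin q) in the mill's frame. Friction 0.1 N m, plus a spring: 0.25*(1-cos q)*sin q N m against turning (stiffest at 2.1, none at 3.14, driving it ahead most at 4.2, each turn). Stays put within 0.9 of the back. Starts within 0.5 of 0; ends at 12.57
- drawer (a joint): how far the drawer stands out of the mill's front, m; 0 = shut against its stop; starts 28 to 45 mm out, slides along the mill's x with 2.5 N friction. Its flat steel pull (36 mm wide, 26 mm high, centre 37 mm above the table, on the mill's centre line) has its front face 75 mm in front of the crank axis when shut, that much further when out
- feet_x (a joint): how far the mill is now pushed along its x on its rubber feet, m, 0 at rest. It gives 1 mm for every 7 N of sideways force, in any direction, and springs back; it counts as shifted beyond 2 mm (14 N). The mill's wooden lid is 122 x 122 mm, top 69 mm above the table; the steel tower on it is 68 mm across, up to 145 mm
- feet_y (a joint): the same along the mill's y
- jar: glass jar with steel screw lid, 76 mm across, 125 mm high, beside the mill on its right (-y of the mat); origin at the centre of its underside; leave alone
- ramekin: white porcelain ramekin, 84 mm across, 45 mm high, beside the mill on its left (+y of the mat); origin at the centre of its underside; leave alone
- spatula: stainless spatula with dark wooden handle, 240 mm long, lying flat behind the mill; leave alone
- scoop: small steel spoon, 150 mm long, lying in front of and left of the mill; leave alone

How it is judged:
On the way, in this order (a step that is already met when the one before it is completed fails the run):
1. the drawer is pushed fully shut while the crank still waits at the back (value of joint drawer below 0.002 m and value of joint crank below 0.9 rad), for 0.2 s.
2. the crank has been taken through its stiff spot and once round, the drawer staying shut (value of joint crank between 6 and 7.2 rad and value of joint drawer below 0.003 m), for 0.1 s.
At the end, for the whole second after the job is handed in: the crank has made two full turns and rests pointing to the back (angle 12.57 within 0.4 rad, still), and the drawer is shut within 3 mm (value of joint crank between 12.17 and 12.97 rad and velocity of joint crank between -0.1 and 0.1 rad/s and value of joint drawer below 0.003 m); the robot touches nothing.
It fails at once if the crank races (faster than 3.5 rad/s) (velocity of joint crank above 3.5 rad/s).
It fails at once if the crank runs back (faster than 1 rad/s) once it has left the back (velocity of joint crank below -1 rad/s and value of joint crank above 0.9 rad).
It fails at once if the mill is shoved more than 2 mm on its feet (value of joint any of feet_x, feet_y above 0.002 m or value of joint any of feet_x, feet_y below -0.002 m).
It fails at once if a thing lying round the mill is moved more than 20 mm (distance of any of jar, ramekin, spatula, scoop from where it was at the start of the episode above 0.02 m).
It also fails if it takes over 72 s, if anything falls off the work surface, if the arm or the gripper's body presses on something with over 40 N, if the wrist force passes 120 N, or if a joint passes its speed limit or range.

## Working session

There is one attempt and no reset: what is moved stays moved. The work goes in short steps, Python scripts to look and compute and a shell command to move; the robot and the scene stay as the last step left them, time stands still between calls to the robot, and variables do not carry over. Pictures are saved under pics/ and viewed, at most 10 in all, crops included, and the job is handed in when it is done.

```bash
mkdir -p pics; ls; python3 - <<'E'
from cell import robot
import cv2, numpy as np
s=robot.sense(); print({k:np.round(v,3).tolist() for k,v in s.items()})
for c in("top","side"):
    p,d=robot.snapshot(c); cv2.imwrite(f"pics/{c}1.png",p)
    for t in("mat","crank_knob","jar","ramekin","spatula","scoop"):
        r=robot.spot_point(c,t); print(c,t,[(np.round(x["position"],4).tolist(),round(x["confidence"],2)) for x in r[:2]])
    r=robot.spot_in(c,"drawer"); print(c,"drawer",[(np.round(x["position"],4).tolist(),round(x["confidence"],2)) for x in r[:2]])
E
```

```text
pics
{'time': 0.0, 'q': [1.163, 0.314, 0.045, 1.304, 0.0, 1.431], 'qvel': [0.001, -0.0, -0.0, 0.0, -0.002, 0.001], 'joint_efforts': [-0.001, -48.063, 29.854, 0.02, -0.0, -0.0], 'tool_pos': [0.152, 0.554, 0.249], 'eef_rot': [-0.0, 0.133, 0.991, -0.001], 'contact_force': [0.118, -0.213, -0.384], 'moment': [0.01, 0.052, 0.023], 'grasp_force': 0.0, 'width': 0.085}
top mat []
top crank_knob [([0.5883, 0.1137, 0.1812], 0.59)]
top jar [([0.5478, -0.0913, -0.0008], 0.79)]
top ramekin [([0.4732, 0.2249, 0.002], 0.67)]
top spatula [([0.6596, 0.1409, -0.0005], 0.82)]
top scoop [([0.3486, 0.2052, -0.0048], 0.89)]
top drawer [([0.4473, 0.0364, 0.0216], 0.64)]
side mat []
side crank_knob [([0.582, 0.1117, 0.1797], 0.74)]
side jar [([0.5448, -0.0883, 0.0034], 0.59)]
side ramekin [([0.4703, 0.2223, 0.0017], 0.63)]
side spatula [([0.6601, 0.147, 0.0005], 0.72)]
side scoop []
side drawer [([0.442, 0.0426, 0.0364], 0.75)]
```

View pics/top1.png

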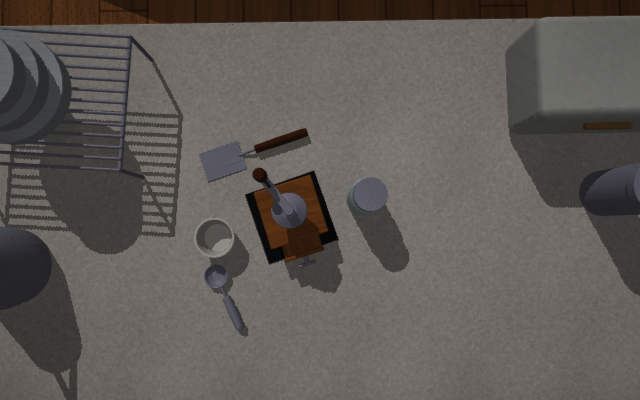

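View pics/side1.png

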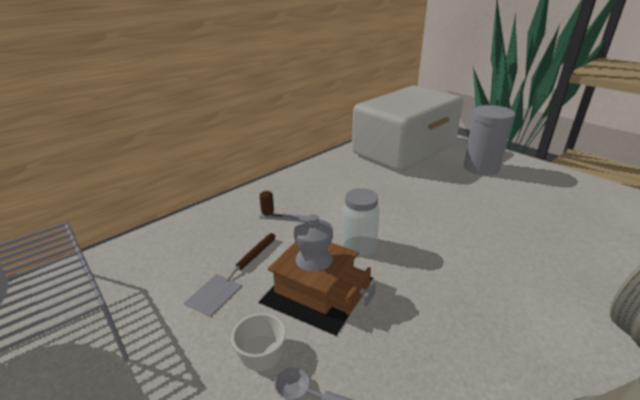

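The top view shows the mill with its lid centred near (289,212) and the knob at (260,175), behind and to the left. The drawer pull is at (307,262), the jar at (370,195), the ramekin at (214,238), the scoop at (225,295) and the spatula at (250,150). Next I'll measure the mill from depth.

```bash
cat > h.py <<'E'
from cell import robot
import cv2, numpy as np
def cloud(c):
    p,d=robot.snapshot(c); m=robot.camera_model(c); K=np.array(m["K"]);T=np.linalg.inv(np.array(m["extrinsics"]))
    v,u=np.mgrid[:400,:640]
    P=np.stack([(u-K[0,2])*d/K[0,0],(v-K[1,2])*d/K[1,1],d],-1)@T[:3,:3].T+T[:3,3]
    P[d==0]=np.nan
    return p,P
E
python3 - <<'E'
from h import *
for c in("top","side"):
    p,P=cloud(c); print(c,"cam",np.linalg.inv(np.array(robot.camera_model(c)["extrinsics"]))[:3,3].round(3))
    near=(np.abs(P[...,0]-.52)<.13)&(np.abs(P[...,1]-.07)<.12)
    z=P[...,2]
    def sel(a,b,m=near): return P[m&(z>a)&(z<b)]
    L=sel(.064,.074); r=cv2.minAreaRect((L[:,:2]*1000).astype(np.float32)); print("lid",len(L),r)
    for n,a,b in(("knob",.188,.21),("hubarm",.152,.168),("tower",.138,.15)):
        S=sel(a,b); print(n,len(S),S.mean(0).round(4) if len(S) else"", cv2.minAreaRect((S[:,:2]*1000).astype(np.float32)) if len(S)>3 else"")
    m=robot.trace(c,"drawer")
    if m:
        D=P[m[0]["region"]]; D=D[~np.isnan(D[:,0])]; print("drawer",m[0]["confidence"],len(D),D.min(0).round(3),D.max(0).round(3))
        f=D[D[:,0]<D[:,0].min()+.012]; print(f.round(4)[:12].tolist())
    if c=="top":
        b=near&(p.max(-1)<25)&(z<.01)&(z>-.005); B=P[b]; print("mat",len(B),cv2.minAreaRect((B[:,:2]*1000).astype(np.float32)))
E
```

```text
top cam [0.488 0.021 0.957]
lid 2453 ((520.6708984375, 64.7079086303711), (121.89518737792969, 121.81922912597656), 16.485698699951172)
knob 146 [0.5818 0.1115 0.2004] ((581.8802490234375, 112.4195556640625), (22.866718292236328, 21.83821678161621), 87.53811645507812)
hubarm 378 [0.5437 0.0822 0.1588] ((544.5265502929688, 83.71788024902344), (80.20301818847656, 18.3164119720459), 38.767215728759766)
tower 533 [0.5184 0.0627 0.1417] ((519.9722290039062, 64.14078521728516), (62.164554595947266, 58.616085052490234), 77.11264038085938)
drawer 0.97 726 [ 0.41   0.003 -0.002] [0.472 0.087 0.07 ]
[[0.4218, 0.0531, -0.0005], [0.4218, 0.0509, 0.0004], [0.4217, 0.0487, 0.0007], [0.4217, 0.0466, 0.0006], [0.4218, 0.0443, 0.0035], [0.4213, 0.0314, -0.0004], [0.4198, 0.0597, -0.0004], [0.4194, 0.0445, -0.0004], [0.4194, 0.0423, 0.0003], [0.4222, 0.0331, 0.0418], [0.4219, 0.031, 0.039], [0.419, 0.0293, -0.0016]]
mat 1130 ((512.1190795898438, 65.88813781738281), (158.66616821289062, 157.5836944580078), 18.18082618713379)
side cam [0.103 0.43  0.533]
lid 2128 ((520.6051635742188, 63.668785095214844), (122.17015075683594, 122.6176986694336), 16.07520866394043)
knob 160 [0.5783 0.1144 0.1972] ((580.8684692382812, 112.7989730834961), (22.290443420410156, 19.150955200195312), 38.511383056640625)
hubarm 418 [0.5478 0.0879 0.1585] ((553.0816650390625, 88.76887512207031), (101.71224975585938, 20.74156379699707), 37.94023895263672)
tower 425 [0.514  0.0692 0.142 ] ((517.099853515625, 65.0080337524414), (58.505855560302734, 51.80597686767578), 57.910728454589844)
drawer 0.83 1416 [ 0.407 -0.042 -0.001] [0.494 0.086 0.065]
[[0.4168, 0.0172, 0.0508], [0.4179, 0.0212, 0.0504], [0.4171, 0.0195, 0.0498], [0.4162, 0.0178, 0.0494], [0.4182, 0.0234, 0.0493], [0.4166, 0.0226, 0.0499], [0.4152, 0.0216, 0.0502], [0.4153, 0.0188, 0.0483], [0.4174, 0.0269, 0.0498], [0.4153, 0.0269, 0.0513], [0.415, 0.0245, 0.0498], [0.4145, 0.0224, 0.0488]]
```

```bash
python3 -m pendant '[[[0,0,0,0,0,-0.11,1],[0,0,0,0,0,-0.11,1],[0,0,0,0,0,-0.11,1],[0,0,0,0,0,-0.11,1],[0,0,0,0,0,-0.11,1],[-0.005,-0.036,0,0,0,0,1],[-0.005,-0.036,0,0,0,0,1],[-0.005,-0.036,0,0,0,0,1],[-0.005,-0.036,0,0,0,0,1],[-0.005,-0.036,0,0,0,0,1],[-0.005,-0.036,0,0,0,0,1],[-0.005,-0.036,0,0,0,0,1]]]' 30
python3 -m pendant '[[[-0.005,-0.036,0,0,0,0,1],[-0.005,-0.036,0,0,0,0,1],[-0.005,-0.036,0,0,0,0,1],[-0.005,-0.036,0,0,0,0,1],[-0.005,-0.036,0,0,0,0,1],[-0.005,-0.036,0,0,0,0,1],[-0.005,-0.036,0,0,0,0,1],[-0.005,-0.036,0,0,0,0,1],[-0.005,-0.036,0,0,0,0,1],[0,0,0,0,0,0,1],[0,0,0,0,0,0,1]]]'
```

```text
time: 2.0
tool_pos: [0.2562, 0.3208, 0.2505]
eef_rot: [0.0, -0.141, 0.99, 0.0]
contact_force: [0.1, 0.1, 0.3]
width: -0.0003
grasp_force: 0.0
time: 2.92
tool_pos: [0.39, 0.0219, 0.2503]
eef_rot: [0.0, -0.138, 0.99, 0.0]
contact_force: [0.2, 0.7, -0.2]
width: -0.0001
grasp_force: 0.0
```

```bash
cat >> h.py <<'E'
from scipy.spatial.transform import Rotation as R
C=np.array([.5206,.0642]); YAW=.284
def pose():
    s=robot.sense(); q=s["eef_rot"]; return np.array(s["tool_pos"]),R.from_quat([q[1],q[2],q[3],q[0]]),s
def to(target):
    p,r,s=pose(); return r.inv().apply(np.array(target)-p)
def mill(a,b,z): # mill frame to world
    c,n=np.cos(YAW),np.sin(YAW); return [C[0]+c*a-n*b,C[1]+n*a+c*b,z]
E
python3 - <<'E'
from h import *
p,r,s=pose(); print(p,r.as_matrix().round(3),np.round(s["q"],3),np.round(s["contact_force"],2),s["width"])
print(to(mill(-.140,0,.048)).round(4))
E
```

```text
[0.38995841 0.02193338 0.2502642 ] [[-0.962 -0.274  0.   ]
 [-0.274  0.962  0.   ]
 [-0.     0.    -1.   ]] [-0.15  -0.045 -0.373  1.243  0.    -0.428] [ 0.18  0.69 -0.21] -5.7200743069566864e-05
[0.0028 0.0039 0.2023]
```

```bash
python3 -m pendant '[[[0.003,0.004,0.02,0,0,0,1],[0,0,0.025,0,0,0,1],[0,0,0.025,0,0,0,1],[0,0,0.025,0,0,0,1],[0,0,0.025,0,0,0,1],[0,0,0.025,0,0,0,1],[0,0,0.025,0,0,0,1],[0,0,0.02,0,0,0,1],[0,0,0.012,0,0,0,1],[0,0,0,0,0,0,1],[0,0,0,0,0,0,1]]]'
python3 -m pendant '[[[-0.003,0,0,0,0,0,1],[-0.003,0,0,0,0,0,1],[-0.003,0,0,0,0,0,1],[-0.003,0,0,0,0,0,1],[-0.003,0,0,0,0,0,1],[-0.003,0,0,0,0,0,1],[-0.003,0,0,0,0,0,1],[-0.003,0,0,0,0,0,1],[0,0,0,0,0,0,1]]]'
```

```text
time: 3.83
tool_pos: [0.3844, 0.0278, 0.0481]
eef_rot: [-0.001, -0.142, 0.99, 0.0]
contact_force: [0.8, 0.7, -0.9]
width: -0.0002
grasp_force: 0.0
time: 4.58
tool_pos: [0.4089, 0.0334, 0.0482]
eef_rot: [0.0, -0.141, 0.99, 0.0]
contact_force: [-2.1, -0.8, 1.0]
width: 0.0
grasp_force: 0.8
```

```bash
python3 - <<'E'
from h import *
p,c=robot.snapshot("side"); cv2.imwrite("pics/push.png",cv2.resize(p[180:360,200:460],None,fx=3,fy=3)); print(to(mill(-.086,0,.048)).round(4),robot.sense()["contact_force"])
E
```

```text
[-0.03   -0.0017  0.0002] [-1.7572976   0.05090315  1.93629533]
```

View pics/push.png

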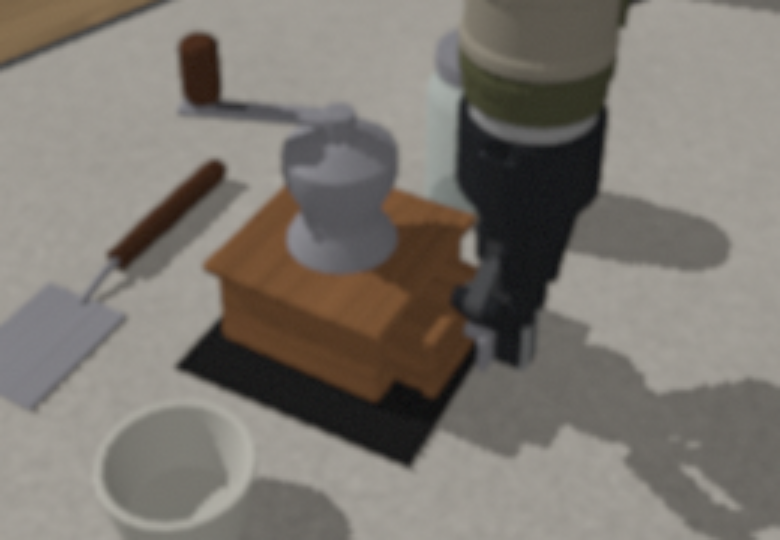

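The closed fingers rest on the drawer pull (crop pixel ~(490,335)) with about 2 N. About 30 mm remains.

```bash
python3 -m pendant '[[[-0.002,0,0,0,0,0,1],[-0.002,0,0,0,0,0,1],[-0.002,0,0,0,0,0,1],[-0.002,0,0,0,0,0,1],[-0.002,0,0,0,0,0,1],[-0.002,0,0,0,0,0,1],[-0.002,0,0,0,0,0,1],[-0.002,0,0,0,0,0,1],[-0.002,0,0,0,0,0,1],[-0.002,0,0,0,0,0,1],[-0.002,0,0,0,0,0,1],[-0.002,0,0,0,0,0,1]]]'
python3 -m pendant '[[[-0.001,0,0,0,0,0,1],[-0.001,0,0,0,0,0,1],[-0.001,0,0,0,0,0,1],[0,0,0,0,0,0,1]]]'
```

```text
time: 5.63
tool_pos: [0.4316, 0.0401, 0.0482]
eef_rot: [-0.0, -0.141, 0.99, 0.0]
contact_force: [-2.2, 0.6, 1.3]
width: -0.0
grasp_force: 1.3
time: 5.97
tool_pos: [0.4346, 0.0409, 0.0483]
eef_rot: [0.0, -0.141, 0.99, 0.0]
contact_force: [-2.0, 0.9, 0.2]
width: 0.0002
grasp_force: 1.0
```

```bash
for i in 1; do python3 -m pendant '[[[-0.0005,0,0,0,0,0,1],[-0.0005,0,0,0,0,0,1],[-0.0005,0,0,0,0,0,1],[0,0,0,0,0,0,1]]]'; done
python3 -m pendant '[[[-0.0005,0,0,0,0,0,1],[-0.0005,0,0,0,0,0,1],[0,0,0,0,0,0,1]]]'
```

```text
time: 6.3
tool_pos: [0.4359, 0.0413, 0.0483]
eef_rot: [0.0, -0.141, 0.99, 0.0]
contact_force: [-2.2, -0.2, 0.4]
width: -0.0002
grasp_force: 1.2
time: 6.55
tool_pos: [0.4369, 0.0415, 0.0483]
eef_rot: [0.0, -0.141, 0.99, 0.0]
contact_force: [-2.8, 0.8, 0.3]
width: 0.0002
grasp_force: 1.2
```

```bash
python3 -m pendant '[[[-0.0005,0,0,0,0,0,1],[-0.0005,0,0,0,0,0,1],[0,0,0,0,0,0,1]]]'
```

```text
time: 6.8
tool_pos: [0.4379, 0.0418, 0.0483]
eef_rot: [0.0, -0.141, 0.99, 0.0]
contact_force: [-1.8, -0.6, -0.1]
width: 0.0003
grasp_force: 1.2
```

```bash
python3 -m pendant '[[[-0.0005,0,0,0,0,0,1],[-0.0005,0,0,0,0,0,1],[0,0,0,0,0,0,1]]]'; python3 -c "
from h import *
print(to(mill(-.086,0,.048)).round(4))"
```

```text
time: 7.05
tool_pos: [0.4383, 0.0421, 0.0482]
eef_rot: [-0.0, -0.141, 0.99, -0.0]
contact_force: [-4.7, -0.1, 1.6]
width: -0.0003
grasp_force: 2.1
[ 0.0008 -0.0018  0.0002]
```

```bash
python3 -m pendant '[[[-0.0005,0,0,0,0,0,1],[0,0,0,0,0,0,1],[0,0,0,0,0,0,1],[0,0,0,0,0,0,1]]]'
```

```text
time: 7.38
tool_pos: [0.4385, 0.0421, 0.0482]
eef_rot: [-0.001, -0.141, 0.99, -0.0]
contact_force: [-4.6, -1.3, 3.1]
width: 0.0001
grasp_force: 2.6
```

```bash
python3 -m pendant '[[[0.002,0,0,0,0,0,1],[0.006,0,0,0,0,0,1],[0.012,0,0,0,0,0,1],[0.02,0,0,0,0,0,1],[0.01,0,-0.02,0,0,0,0.8],[0,0,-0.035,0,0,-0.095,0],[0,0,-0.04,0,0,-0.095,0],[0,0,-0.04,0,0,-0.095,0],[0,0,-0.04,0,0,-0.095,0],[0,0,-0.035,0,0,0,0],[0,0,0,0,0,0,0]]]'
python3 - <<'E'
from h import *
p,r,s=pose(); print(p,r.as_matrix().round(3),s["width"]); print(to([.5814,.1126,.25]).round(4))
m=robot.snapshot("side"); x=robot.trace("side","drawer"); print([(i["confidence"],i["region"].sum()) for i in x])
E
```

```text
time: 8.3
tool_pos: [0.3953, 0.0277, 0.2656]
eef_rot: [0.006, -0.325, 0.946, -0.003]
contact_force: [1.3, -0.8, 0.5]
width: 0.0833
grasp_force: 0.0
[0.39530257 0.02770289 0.2656477 ] [[-0.788 -0.615  0.014]
 [-0.615  0.789 -0.002]
 [-0.01  -0.01  -1.   ]] 0.0832787309975498
[-0.1988 -0.0473  0.0182]
[(0.63, np.int64(428))]
```

```bash
python3 -m pendant '[[[-0.02,-0.005,0,0,0,0,0],[-0.03,-0.007,0,0,0,0,0],[-0.03,-0.007,0,0,0,0,0],[-0.03,-0.007,0,0,0,0,0],[-0.03,-0.007,0,0,0,0,0],[-0.03,-0.007,0,0,0,0,0],[-0.02,-0.005,0,0,0,0,0],[-0.009,-0.002,0,0,0,0,0],[0,0,0,0,0,0,0],[0,0,0,0,0,0,0],[0,0,0,0,0,0,0]]]'
python3 - <<'E'
from h import *
p,r,s=pose(); print(r.as_matrix().round(3)); print(to([.5814,.1126,.187]).round(4))
I,P=cloud("side"); z=P[...,2]; S=P[(np.abs(P[...,0]-.58)<.03)&(np.abs(P[...,1]-.112)<.03)&(z>.17)&(z<.2)]; print(len(S),S.mean(0), S.min(0),S.max(0))
cv2.imwrite("pics/above.png",cv2.resize(I[120:320,180:440],None,fx=3,fy=3))
E
```

```text
time: 9.32
tool_pos: [0.5757, 0.1131, 0.2578]
eef_rot: [-0.001, -0.325, 0.946, 0.0]
contact_force: [-0.2, -0.0, 0.4]
width: 0.0855
grasp_force: 0.0
[[-0.789 -0.615 -0.002]
 [-0.615  0.789 -0.   ]
 [ 0.001  0.001 -1.   ]]
[-0.0043 -0.004   0.0708]
224 [0.57606722 0.11584024 0.18545681] [0.56913988 0.09899312 0.17003587] [0.59183562 0.1236641  0.19998159]
```

View pics/above.png

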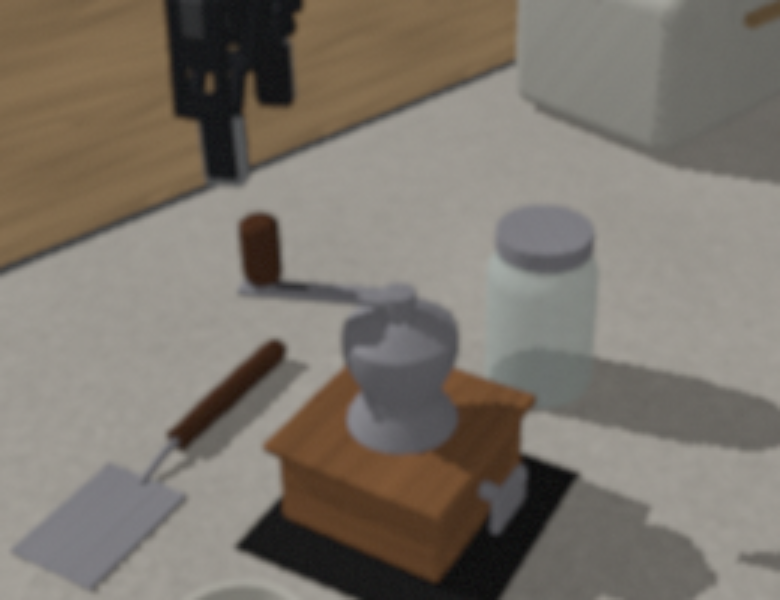

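The drawer is shut: the pull sits flush on the front at about (503,495). The knob at (260,250) is clear below the open fingers, so I'll descend and grip.

```bash
python3 -m pendant '[[[-0.004,-0.004,0.01,0,0,0,0],[0,0,0.016,0,0,0,0],[0,0,0.016,0,0,0,0],[0,0,0.016,0,0,0,0.2],[0,0,0.01,0,0,0,0.35],[0,0,0.003,0,0,0,0.5],[0,0,0,0,0,0,0.58],[0,0,0,0,0,0,0.64],[0,0,0,0,0,0,0.68],[0,0,0,0,0,0,0.72],[0,0,0,0,0,0,0.76],[0,0,0,0,0,0,0.8]]]' 25
python3 -m pendant '[[[0,0,0,0,0,0,0.85],[0,0,0,0,0,0,0.9],[0,0,0,0,0,0,1],[0,0,0,0,0,0,1],[0,0,0,0,0,0,1]]]' 25
```

```text
time: 10.37
tool_pos: [0.5836, 0.1128, 0.1885]
eef_rot: [0.001, -0.325, 0.946, -0.0]
contact_force: [1.9, -1.3, 2.8]
width: 0.0234
grasp_force: 24.8
time: 10.78
tool_pos: [0.5835, 0.1129, 0.1883]
eef_rot: [0.001, -0.325, 0.946, -0.0]
contact_force: [1.9, -0.3, 6.2]
width: 0.0233
grasp_force: 25.0
```

```bash
python3 - <<'E'
from h import *
p,r,s=pose(); print(p,r.as_matrix().round(3),s["width"],s["grasp_force"],s["contact_force"])
x,P=cloud("top"); z=P[...,2]; S=P[(np.hypot(P[...,0]-C[0],P[...,1]-C[1])<.014)&(z>.155)&(z<.168)]; print("hub",len(S),S.mean(0).round(4))
E
```

```text
[0.58351599 0.11294003 0.18833577] [[-0.789 -0.615  0.003]
 [-0.615  0.789  0.   ]
 [-0.002 -0.001 -1.   ]] 0.02333269992110012 24.976325780153275 [ 1.90144744 -0.2877313   6.17903452]
hub 114 [0.5217 0.0657 0.1605]
```

```bash
cat > step.py <<'E'
# step.py deg_per_row nrows [--init] [r mm] [cx cy shift mm] : propose rows, keep model of command in st.json
from h import *
import json,sys,argparse
a=argparse.ArgumentParser(); a.add_argument("deg",type=float);a.add_argument("n",type=int)
a.add_argument("--init",type=float);a.add_argument("--dr",type=float,default=0);a.add_argument("--dc",type=float,nargs=2,default=[0,0]); a.add_argument("--ramp",type=int,default=0)
a=a.parse_args()
p,r,s=pose()
u=lambda f:np.array([np.cos(f),np.sin(f)])
if a.init:
    f0=np.deg2rad(38.0); st=dict(r=a.init,c=(p[:2]-a.init*u(f0)).tolist(),cmd=p[:2].tolist(),f=f0)
else: st=json.load(open("st.json"))
c=np.array(st["c"]); f=st["f"]; F=np.array(s["contact_force"])
d=p[:2]-c; fm=np.arctan2(d[1],d[0]); e=u(fm); t=np.array([e[1],-e[0]])
print("q cmd %.3f meas r %.2f mm  lag(deg) %.1f  F_rad %.1f F_tan %.1f Fz %.1f z %.4f w %.4f g %.1f"%(YAW-f,1e3*np.hypot(*d),np.rad2deg((fm-f+np.pi)%(2*np.pi)-np.pi),F[:2]@e,F[:2]@t,F[2],p[2],s["width"],s["grasp_force"]),"Fxy",F[:2].round(1))
st["r"]+=a.dr/1e3; c=c+np.array(a.dc)/1e3; st["c"]=c.tolist()
M=r.as_matrix()[:2,:2]; cmd=np.array(st["cmd"]); rows=[]
for k in range(a.n):
    w=min(1,(k+1)/(a.ramp+1)) if a.ramp>=0 else min(1,(a.n-k)/(-a.ramp+1))
    f-=np.deg2rad(a.deg)*w
    l=np.round(np.linalg.solve(M,c+st["r"]*u(f)-cmd),4); rows.append([float(l[0]),float(l[1]),0,0,0,0,1]); cmd=cmd+M@l
st["f"]=f; st["cmd"]=cmd.tolist(); json.dump(st,open("st.json","w"))
print("end q %.3f"%(YAW-f)); print(json.dumps([rows]).replace(" ","").replace(".0,",",").replace(",0.",",.") )
E
python3 step.py 2.5 12 --init .0775 --ramp 3
```

```text
q cmd -0.379 meas r 77.50 mm  lag(deg) 0.0  F_rad 1.5 F_tan 1.9 Fz 6.0 z 0.1883 w 0.0231 g 25.0 Fxy [ 2.3 -0.5]
end q 0.079
[[[0,-0.0008,0,0,0,0,1],[0,-0.0017,0,0,0,0,1],[0.0002,-0.0026,0,0,0,0,1],[0.0003,-0.0033,0,0,0,0,1],[0.0004,-0.0034,0,0,0,0,1],[0.0006,-0.0033,0,0,0,0,1],[0.0007,-0.0033,0,0,0,0,1],[0.0009,-0.0033,0,0,0,0,1],[0.001,-0.0032,0,0,0,0,1],[0.0011,-0.0032,0,0,0,0,1],[0.0013,-0.0031,0,0,0,0,1],[0.0015,-0.0031,0,0,0,0,1]]]
```

```bash
python3 -m pendant '[[[0,-0.0008,0,0,0,0,1],[0,-0.0017,0,0,0,0,1],[0.0002,-0.0026,0,0,0,0,1],[0.0003,-0.0033,0,0,0,0,1],[0.0004,-0.0034,0,0,0,0,1],[0.0006,-0.0033,0,0,0,0,1],[0.0007,-0.0033,0,0,0,0,1],[0.0009,-0.0033,0,0,0,0,1],[0.001,-0.0032,0,0,0,0,1],[0.0011,-0.0032,0,0,0,0,1],[0.0013,-0.0031,0,0,0,0,1],[0.0015,-0.0031,0,0,0,0,1]]]'; python3 step.py 2.5 12
```

```text
time: 11.83
tool_pos: [0.5984, 0.0816, 0.1885]
eef_rot: [0.002, -0.325, 0.946, 0.0]
contact_force: [1.8, 2.2, 6.0]
width: 0.0232
grasp_force: 25.0
q cmd 0.079 meas r 77.71 mm  lag(deg) 0.5  F_rad 2.2 F_tan -1.8 Fz 6.0 z 0.1885 w 0.0232 g 25.0 Fxy [1.8 2.2]
end q 0.603
[[[0.0015,-0.003,0,0,0,0,1],[0.0017,-0.0029,0,0,0,0,1],[0.0018,-0.0029,0,0,0,0,1],[0.002,-0.0027,0,0,0,0,1],[0.002,-0.0027,0,0,0,0,1],[0.0022,-0.0026,0,0,0,0,1],[0.0023,-0.0025,0,0,0,0,1],[0.0024,-0.0024,0,0,0,0,1],[0.0025,-0.0023,0,0,0,0,1],[0.0025,-0.0022,0,0,0,0,1],[0.0027,-0.002,0,0,0,0,1],[0.0028,-0.002,0,0,0,0,1]]]
```

```bash
python3 -m pendant '[[[0.0015,-0.003,0,0,0,0,1],[0.0017,-0.0029,0,0,0,0,1],[0.0018,-0.0029,0,0,0,0,1],[0.002,-0.0027,0,0,0,0,1],[0.002,-0.0027,0,0,0,0,1],[0.0022,-0.0026,0,0,0,0,1],[0.0023,-0.0025,0,0,0,0,1],[0.0024,-0.0024,0,0,0,0,1],[0.0025,-0.0023,0,0,0,0,1],[0.0025,-0.0022,0,0,0,0,1],[0.0027,-0.002,0,0,0,0,1],[0.0028,-0.002,0,0,0,0,1]]]'; cp st.json st2.json; python3 step.py 2.5 12 --dr 0
```

```text
time: 12.83
tool_pos: [0.5968, 0.0412, 0.1886]
eef_rot: [0.002, -0.325, 0.946, -0.0]
contact_force: [3.9, 0.6, 4.7]
width: 0.0229
grasp_force: 24.9
q cmd 0.603 meas r 78.18 mm  lag(deg) 0.4  F_rad 3.5 F_tan -1.8 Fz 4.7 z 0.1886 w 0.0229 g 24.9 Fxy [3.9 0.6]
end q 1.126
[[[0.0028,-0.0018,0,0,0,0,1],[0.003,-0.0017,0,0,0,0,1],[0.003,-0.0015,0,0,0,0,1],[0.003,-0.0015,0,0,0,0,1],[0.0032,-0.0013,0,0,0,0,1],[0.0031,-0.0011,0,0,0,0,1],[0.0033,-0.001,0,0,0,0,1],[0.0032,-0.0009,0,0,0,0,1],[0.0033,-0.0007,0,0,0,0,1],[0.0034,-0.0006,0,0,0,0,1],[0.0033,-0.0005,0,0,0,0,1],[0.0034,-0.0003,0,0,0,0,1]]]
```

```bash
cp st2.json st.json; python3 step.py 2.5 12 --dr 1.2 --dc -0.95 -0.74
```

```text
q cmd 0.603 meas r 78.18 mm  lag(deg) 0.4  F_rad 3.5 F_tan -1.8 Fz 4.7 z 0.1886 w 0.0229 g 24.9 Fxy [3.9 0.6]
end q 1.126
[[[0.0034,-0.0028,0,0,0,0,1],[0.003,-0.0017,0,0,0,0,1],[0.003,-0.0016,0,0,0,0,1],[0.0032,-0.0015,0,0,0,0,1],[0.0031,-0.0013,0,0,0,0,1],[0.0033,-0.0011,0,0,0,0,1],[0.0032,-0.0011,0,0,0,0,1],[0.0033,-0.0009,0,0,0,0,1],[0.0034,-0.0007,0,0,0,0,1],[0.0034,-0.0006,0,0,0,0,1],[0.0034,-0.0005,0,0,0,0,1],[0.0034,-0.0003,0,0,0,0,1]]]
```

```bash
python3 -m pendant '[[[0.0034,-0.0028,0,0,0,0,1],[0.003,-0.0017,0,0,0,0,1],[0.003,-0.0016,0,0,0,0,1],[0.0032,-0.0015,0,0,0,0,1],[0.0031,-0.0013,0,0,0,0,1],[0.0033,-0.0011,0,0,0,0,1],[0.0032,-0.0011,0,0,0,0,1],[0.0033,-0.0009,0,0,0,0,1],[0.0034,-0.0007,0,0,0,0,1],[0.0034,-0.0006,0,0,0,0,1],[0.0034,-0.0005,0,0,0,0,1],[0.0034,-0.0003,0,0,0,0,1]]]'; cp st.json st2.json; python3 step.py 2.5 12
```

```text
time: 13.83
tool_pos: [0.5747, 0.0057, 0.1885]
eef_rot: [0.002, -0.325, 0.946, -0.001]
contact_force: [3.5, 0.5, 4.9]
width: 0.0229
grasp_force: 24.9
q cmd 1.126 meas r 79.25 mm  lag(deg) 0.4  F_rad 2.0 F_tan -2.9 Fz 4.9 z 0.1885 w 0.0229 g 24.9 Fxy [3.5 0.5]
end q 1.650
[[[0.0034,-0.0001,0,0,0,0,1],[0.0035,-0,0,0,0,0,1],[0.0034,.0001,0,0,0,0,1],[0.0034,.0003,0,0,0,0,1],[0.0034,.0005,0,0,0,0,1],[0.0034,.0006,0,0,0,0,1],[0.0034,.0007,0,0,0,0,1],[0.0033,.0009,0,0,0,0,1],[0.0033,.001,0,0,0,0,1],[0.0032,.0012,0,0,0,0,1],[0.0032,.0013,0,0,0,0,1],[0.0031,.0014,0,0,0,0,1]]]
```

```bash
sed -i 's/.replace(",0.",",.") //' step.py; python3 -m pendant '[[[0.0034,-0.0001,0,0,0,0,1],[0.0035,0,0,0,0,0,1],[0.0034,0.0001,0,0,0,0,1],[0.0034,0.0003,0,0,0,0,1],[0.0034,0.0005,0,0,0,0,1],[0.0034,0.0006,0,0,0,0,1],[0.0034,0.0007,0,0,0,0,1],[0.0033,0.0009,0,0,0,0,1],[0.0033,0.001,0,0,0,0,1],[0.0032,0.0012,0,0,0,0,1],[0.0032,0.0013,0,0,0,0,1],[0.0031,0.0014,0,0,0,0,1]]]'; cp st.json st2.json; python3 step.py 2.5 12
```

```text
time: 14.83
tool_pos: [0.5384, -0.013, 0.1885]
eef_rot: [0.002, -0.325, 0.946, -0.001]
contact_force: [4.1, -0.7, 5.7]
width: 0.0232
grasp_force: 24.9
q cmd 1.650 meas r 79.31 mm  lag(deg) 0.5  F_rad 1.5 F_tan -3.8 Fz 5.7 z 0.1885 w 0.0232 g 24.9 Fxy [ 4.1 -0.7]
end q 2.173
[[[0.003,0.0016,0,0,0,0,1],[0.003,0.0017,0,0,0,0,1],[0.0029,0.0019,0,0,0,0,1],[0.0028,0.002,0,0,0,0,1],[0.0027,0.002,0,0,0,0,1],[0.0027,0.0022,0,0,0,0,1],[0.0025,0.0024,0,0,0,0,1],[0.0024,0.0024,0,0,0,0,1],[0.0023,0.0025,0,0,0,0,1],[0.0023,0.0026,0,0,0,0,1],[0.0021,0.0028,0,0,0,0,1],[0.0019,0.0028,0,0,0,0,1]]]
```

Forces are small (limit 14 N). Continuing.

```bash
python3 -m pendant '[[[0.003,0.0016,0,0,0,0,1],[0.003,0.0017,0,0,0,0,1],[0.0029,0.0019,0,0,0,0,1],[0.0028,0.002,0,0,0,0,1],[0.0027,0.002,0,0,0,0,1],[0.0027,0.0022,0,0,0,0,1],[0.0025,0.0024,0,0,0,0,1],[0.0024,0.0024,0,0,0,0,1],[0.0023,0.0025,0,0,0,0,1],[0.0023,0.0026,0,0,0,0,1],[0.0021,0.0028,0,0,0,0,1],[0.0019,0.0028,0,0,0,0,1]]]'; cp st.json st2.json; python3 step.py 2.5 12
```

```text
time: 15.83
tool_pos: [0.4977, -0.011, 0.1884]
eef_rot: [0.002, -0.325, 0.946, -0.001]
contact_force: [5.7, -2.5, 4.5]
width: 0.0226
grasp_force: 24.9
q cmd 2.173 meas r 79.10 mm  lag(deg) 0.8  F_rad 0.7 F_tan -6.1 Fz 4.5 z 0.1884 w 0.0226 g 24.9 Fxy [ 5.7 -2.5]
end q 2.697
[[[0.0019,0.0029,0,0,0,0,1],[0.0017,0.0029,0,0,0,0,1],[0.0016,0.0031,0,0,0,0,1],[0.0014,0.0031,0,0,0,0,1],[0.0014,0.0032,0,0,0,0,1],[0.0011,0.0032,0,0,0,0,1],[0.0011,0.0033,0,0,0,0,1],[0.0009,0.0033,0,0,0,0,1],[0.0007,0.0033,0,0,0,0,1],[0.0006,0.0034,0,0,0,0,1],[0.0005,0.0034,0,0,0,0,1],[0.0003,0.0034,0,0,0,0,1]]]
```

```bash
python3 -m pendant '[[[0.0019,0.0029,0,0,0,0,1],[0.0017,0.0029,0,0,0,0,1],[0.0016,0.0031,0,0,0,0,1],[0.0014,0.0031,0,0,0,0,1],[0.0014,0.0032,0,0,0,0,1],[0.0011,0.0032,0,0,0,0,1],[0.0011,0.0033,0,0,0,0,1],[0.0009,0.0033,0,0,0,0,1],[0.0007,0.0033,0,0,0,0,1],[0.0006,0.0034,0,0,0,0,1],[0.0005,0.0034,0,0,0,0,1],[0.0003,0.0034,0,0,0,0,1]]]'; cp st.json st2.json; python3 step.py 2.5 12
```

```text
time: 16.83
tool_pos: [0.4627, 0.0116, 0.1881]
eef_rot: [0.001, -0.325, 0.946, -0.001]
contact_force: [3.3, -2.6, 6.4]
width: 0.0232
grasp_force: 25.0
q cmd 2.697 meas r 79.06 mm  lag(deg) 0.2  F_rad -0.7 F_tan -4.2 Fz 6.4 z 0.1881 w 0.0232 g 25.0 Fxy [ 3.3 -2.6]
end q 3.221
[[[0.0001,0.0035,0,0,0,0,1],[0,0.0034,0,0,0,0,1],[-0.0001,0.0034,0,0,0,0,1],[-0.0003,0.0035,0,0,0,0,1],[-0.0005,0.0034,0,0,0,0,1],[-0.0005,0.0033,0,0,0,0,1],[-0.0008,0.0034,0,0,0,0,1],[-0.0009,0.0033,0,0,0,0,1],[-0.001,0.0033,0,0,0,0,1],[-0.0012,0.0032,0,0,0,0,1],[-0.0013,0.0032,0,0,0,0,1],[-0.0014,0.0031,0,0,0,0,1]]]
```

```bash
python3 -m pendant '[[[0.0001,0.0035,0,0,0,0,1],[0,0.0034,0,0,0,0,1],[-0.0001,0.0034,0,0,0,0,1],[-0.0003,0.0035,0,0,0,0,1],[-0.0005,0.0034,0,0,0,0,1],[-0.0005,0.0033,0,0,0,0,1],[-0.0008,0.0034,0,0,0,0,1],[-0.0009,0.0033,0,0,0,0,1],[-0.001,0.0033,0,0,0,0,1],[-0.0012,0.0032,0,0,0,0,1],[-0.0013,0.0032,0,0,0,0,1],[-0.0014,0.0031,0,0,0,0,1]]]'; cp st.json st2.json; python3 step.py 2.5 12
```

```text
time: 17.83
tool_pos: [0.444, 0.0487, 0.1879]
eef_rot: [0.001, -0.325, 0.946, -0.0]
contact_force: [2.9, 0.4, 5.7]
width: 0.0232
grasp_force: 25.0
q cmd 3.221 meas r 79.06 mm  lag(deg) -0.2  F_rad -2.9 F_tan -0.2 Fz 5.7 z 0.1879 w 0.0232 g 25.0 Fxy [2.9 0.4]
end q 3.744
[[[-0.0016,0.003,0,0,0,0,1],[-0.0017,0.003,0,0,0,0,1],[-0.0019,0.0029,0,0,0,0,1],[-0.0019,0.0028,0,0,0,0,1],[-0.0021,0.0028,0,0,0,0,1],[-0.0022,0.0026,0,0,0,0,1],[-0.0023,0.0025,0,0,0,0,1],[-0.0025,0.0025,0,0,0,0,1],[-0.0025,0.0023,0,0,0,0,1],[-0.0026,0.0022,0,0,0,0,1],[-0.0027,0.0021,0,0,0,0,1],[-0.0029,0.002,0,0,0,0,1]]]
```

```bash
cp st2.json st.json; python3 step.py 2.5 12 --dc 0.4 0.1|tail -1; python3 step.py 2.5 12|tail -1
```

```text
[[[-0.002,0.0029,0,0,0,0,1],[-0.0017,0.003,0,0,0,0,1],[-0.0018,0.0029,0,0,0,0,1],[-0.002,0.0028,0,0,0,0,1],[-0.0021,0.0027,0,0,0,0,1],[-0.0022,0.0026,0,0,0,0,1],[-0.0023,0.0026,0,0,0,0,1],[-0.0024,0.0024,0,0,0,0,1],[-0.0026,0.0023,0,0,0,0,1],[-0.0026,0.0022,0,0,0,0,1],[-0.0027,0.0021,0,0,0,0,1],[-0.0028,0.002,0,0,0,0,1]]]
[[[-0.0029,0.0018,0,0,0,0,1],[-0.003,0.0018,0,0,0,0,1],[-0.003,0.0015,0,0,0,0,1],[-0.0032,0.0015,0,0,0,0,1],[-0.0031,0.0013,0,0,0,0,1],[-0.0033,0.0012,0,0,0,0,1],[-0.0032,0.001,0,0,0,0,1],[-0.0033,0.0009,0,0,0,0,1],[-0.0034,0.0008,0,0,0,0,1],[-0.0034,0.0006,0,0,0,0,1],[-0.0034,0.0004,0,0,0,0,1],[-0.0034,0.0003,0,0,0,0,1]]]
```

```bash
python3 -m pendant '[[[-0.002,0.0029,0,0,0,0,1],[-0.0017,0.003,0,0,0,0,1],[-0.0018,0.0029,0,0,0,0,1],[-0.002,0.0028,0,0,0,0,1],[-0.0021,0.0027,0,0,0,0,1],[-0.0022,0.0026,0,0,0,0,1],[-0.0023,0.0026,0,0,0,0,1],[-0.0024,0.0024,0,0,0,0,1],[-0.0026,0.0023,0,0,0,0,1],[-0.0026,0.0022,0,0,0,0,1],[-0.0027,0.0021,0,0,0,0,1],[-0.0028,0.002,0,0,0,0,1]]]'
python3 -m pendant '[[[-0.0029,0.0018,0,0,0,0,1],[-0.003,0.0018,0,0,0,0,1],[-0.003,0.0015,0,0,0,0,1],[-0.0032,0.0015,0,0,0,0,1],[-0.0031,0.0013,0,0,0,0,1],[-0.0033,0.0012,0,0,0,0,1],[-0.0032,0.001,0,0,0,0,1],[-0.0033,0.0009,0,0,0,0,1],[-0.0034,0.0008,0,0,0,0,1],[-0.0034,0.0006,0,0,0,0,1],[-0.0034,0.0004,0,0,0,0,1],[-0.0034,0.0003,0,0,0,0,1]]]'; cp st.json st2.json;  python3 step.py 2.5 12; python3 step.py 2.5 12|tail -1
```

```text
time: 18.83
tool_pos: [0.4471, 0.0898, 0.188]
eef_rot: [0.001, -0.325, 0.946, 0.0]
contact_force: [4.0, 1.1, 4.6]
width: 0.0233
grasp_force: 25.0
time: 19.83
tool_pos: [0.4698, 0.1234, 0.1881]
eef_rot: [0.001, -0.325, 0.946, -0.0]
contact_force: [4.2, -0.4, 5.1]
width: 0.0232
grasp_force: 25.0
q cmd 4.268 meas r 78.58 mm  lag(deg) -0.2  F_rad -3.1 F_tan 2.9 Fz 5.1 z 0.1881 w 0.0232 g 25.0 Fxy [ 4.2 -0.4]
end q 4.791
[[[-0.0034,0.0002,0,0,0,0,1],[-0.0035,-0,0,0,0,0,1],[-0.0034,-0.0002,0,0,0,0,1],[-0.0034,-0.0003,0,0,0,0,1],[-0.0034,-0.0004,0,0,0,0,1],[-0.0034,-0.0006,0,0,0,0,1],[-0.0034,-0.0007,0,0,0,0,1],[-0.0033,-0.0009,0,0,0,0,1],[-0.0032,-0.0011,0,0,0,0,1],[-0.0033,-0.0011,0,0,0,0,1],[-0.0031,-0.0013,0,0,0,0,1],[-0.0032,-0.0015,0,0,0,0,1]]]
[[[-0.003,-0.0016,0,0,0,0,1],[-0.003,-0.0017,0,0,0,0,1],[-0.0029,-0.0018,0,0,0,0,1],[-0.0028,-0.002,0,0,0,0,1],[-0.0027,-0.0021,0,0,0,0,1],[-0.0027,-0.0022,0,0,0,0,1],[-0.0025,-0.0023,0,0,0,0,1],[-0.0024,-0.0024,0,0,0,0,1],[-0.0023,-0.0026,0,0,0,0,1],[-0.0022,-0.0026,0,0,0,0,1],[-0.0021,-0.0027,0,0,0,0,1],[-0.002,-0.0028,0,0,0,0,1]]]
```

```bash
python3 -m pendant '[[[-0.0034,0.0002,0,0,0,0,1],[-0.0035,0,0,0,0,0,1],[-0.0034,-0.0002,0,0,0,0,1],[-0.0034,-0.0003,0,0,0,0,1],[-0.0034,-0.0004,0,0,0,0,1],[-0.0034,-0.0006,0,0,0,0,1],[-0.0034,-0.0007,0,0,0,0,1],[-0.0033,-0.0009,0,0,0,0,1],[-0.0032,-0.0011,0,0,0,0,1],[-0.0033,-0.0011,0,0,0,0,1],[-0.0031,-0.0013,0,0,0,0,1],[-0.0032,-0.0015,0,0,0,0,1]]]'
python3 -m pendant '[[[-0.003,-0.0016,0,0,0,0,1],[-0.003,-0.0017,0,0,0,0,1],[-0.0029,-0.0018,0,0,0,0,1],[-0.0028,-0.002,0,0,0,0,1],[-0.0027,-0.0021,0,0,0,0,1],[-0.0027,-0.0022,0,0,0,0,1],[-0.0025,-0.0023,0,0,0,0,1],[-0.0024,-0.0024,0,0,0,0,1],[-0.0023,-0.0026,0,0,0,0,1],[-0.0022,-0.0026,0,0,0,0,1],[-0.0021,-0.0027,0,0,0,0,1],[-0.002,-0.0028,0,0,0,0,1]]]'; cp st.json st2.json;  python3 step.py 2.5 12; python3 step.py 2.5 12|tail -1
```

```text
time: 20.83
tool_pos: [0.5054, 0.1413, 0.188]
eef_rot: [0.001, -0.325, 0.946, -0.001]
contact_force: [1.1, -2.6, 7.4]
width: 0.0234
grasp_force: 25.2
time: 21.83
tool_pos: [0.5452, 0.1394, 0.188]
eef_rot: [-0.0, -0.325, 0.946, 0.0]
contact_force: [-1.0, -0.1, 8.3]
width: 0.0233
grasp_force: 25.3
q cmd 5.315 meas r 78.34 mm  lag(deg) 0.9  F_rad -0.4 F_tan -0.9 Fz 8.3 z 0.1880 w 0.0233 g 25.3 Fxy [-1.  -0.1]
end q 5.839
[[[-0.0019,-0.0029,0,0,0,0,1],[-0.0017,-0.003,0,0,0,0,1],[-0.0016,-0.003,0,0,0,0,1],[-0.0014,-0.0031,0,0,0,0,1],[-0.0013,-0.0032,0,0,0,0,1],[-0.0012,-0.0032,0,0,0,0,1],[-0.0011,-0.0033,0,0,0,0,1],[-0.0008,-0.0033,0,0,0,0,1],[-0.0008,-0.0034,0,0,0,0,1],[-0.0006,-0.0034,0,0,0,0,1],[-0.0004,-0.0034,0,0,0,0,1],[-0.0003,-0.0034,0,0,0,0,1]]]
[[[-0.0002,-0.0034,0,0,0,0,1],[0,-0.0035,0,0,0,0,1],[0.0002,-0.0034,0,0,0,0,1],[0.0002,-0.0034,0,0,0,0,1],[0.0005,-0.0034,0,0,0,0,1],[0.0006,-0.0034,0,0,0,0,1],[0.0007,-0.0033,0,0,0,0,1],[0.0009,-0.0034,0,0,0,0,1],[0.001,-0.0032,0,0,0,0,1],[0.0012,-0.0033,0,0,0,0,1],[0.0013,-0.0031,0,0,0,0,1],[0.0015,-0.0031,0,0,0,0,1]]]
```

```bash
python3 -m pendant '[[[-0.0019,-0.0029,0,0,0,0,1],[-0.0017,-0.003,0,0,0,0,1],[-0.0016,-0.003,0,0,0,0,1],[-0.0014,-0.0031,0,0,0,0,1],[-0.0013,-0.0032,0,0,0,0,1],[-0.0012,-0.0032,0,0,0,0,1],[-0.0011,-0.0033,0,0,0,0,1],[-0.0008,-0.0033,0,0,0,0,1],[-0.0008,-0.0034,0,0,0,0,1],[-0.0006,-0.0034,0,0,0,0,1],[-0.0004,-0.0034,0,0,0,0,1],[-0.0003,-0.0034,0,0,0,0,1]]]'
python3 -m pendant '[[[-0.0002,-0.0034,0,0,0,0,1],[0,-0.0035,0,0,0,0,1],[0.0002,-0.0034,0,0,0,0,1],[0.0002,-0.0034,0,0,0,0,1],[0.0005,-0.0034,0,0,0,0,1],[0.0006,-0.0034,0,0,0,0,1],[0.0007,-0.0033,0,0,0,0,1],[0.0009,-0.0034,0,0,0,0,1],[0.001,-0.0032,0,0,0,0,1],[0.0012,-0.0033,0,0,0,0,1],[0.0013,-0.0031,0,0,0,0,1],[0.0015,-0.0031,0,0,0,0,1]]]'; cp st.json st2.json;  python3 step.py 2.5 12; python3 step.py 2.5 12|tail -1
python3 - <<'E'
from h import *
I,P=cloud("side"); print([(x["confidence"],np.round(x["position"],4)) for x in robot.spot_in("side","drawer")]); cv2.imwrite("pics/turn1.png",cv2.resize(I[120:320,180:440],None,fx=3,fy=3))
E
```

```text
time: 22.83
tool_pos: [0.5793, 0.1176, 0.1882]
eef_rot: [0.0, -0.325, 0.946, 0.001]
contact_force: [-0.1, 2.4, 8.9]
width: 0.0231
grasp_force: 25.2
time: 23.83
tool_pos: [0.5983, 0.0813, 0.1883]
eef_rot: [0.001, -0.325, 0.946, 0.001]
contact_force: [1.7, 1.8, 7.6]
width: 0.0233
grasp_force: 25.2
q cmd 6.362 meas r 78.29 mm  lag(deg) 0.6  F_rad 2.0 F_tan -1.4 Fz 7.6 z 0.1883 w 0.0233 g 25.2 Fxy [1.7 1.8]
end q 6.886
[[[0.0016,-0.0031,0,0,0,0,1],[0.0017,-0.003,0,0,0,0,1],[0.0018,-0.0029,0,0,0,0,1],[0.002,-0.0028,0,0,0,0,1],[0.0021,-0.0027,0,0,0,0,1],[0.0022,-0.0026,0,0,0,0,1],[0.0023,-0.0026,0,0,0,0,1],[0.0024,-0.0024,0,0,0,0,1],[0.0026,-0.0023,0,0,0,0,1],[0.0026,-0.0022,0,0,0,0,1],[0.0027,-0.0021,0,0,0,0,1],[0.0028,-0.002,0,0,0,0,1]]]
[[[0.0029,-0.0018,0,0,0,0,1],[0.003,-0.0017,0,0,0,0,1],[0.003,-0.0016,0,0,0,0,1],[0.0032,-0.0015,0,0,0,0,1],[0.0031,-0.0013,0,0,0,0,1],[0.0032,-0.0012,0,0,0,0,1],[0.0033,-0.001,0,0,0,0,1],[0.0033,-0.0009,0,0,0,0,1],[0.0034,-0.0007,0,0,0,0,1],[0.0034,-0.0006,0,0,0,0,1],[0.0034,-0.0005,0,0,0,0,1],[0.0034,-0.0003,0,0,0,0,1]]]
[(0.96, array([0.4611, 0.0489, 0.0399]))]
```

View pics/turn1.png

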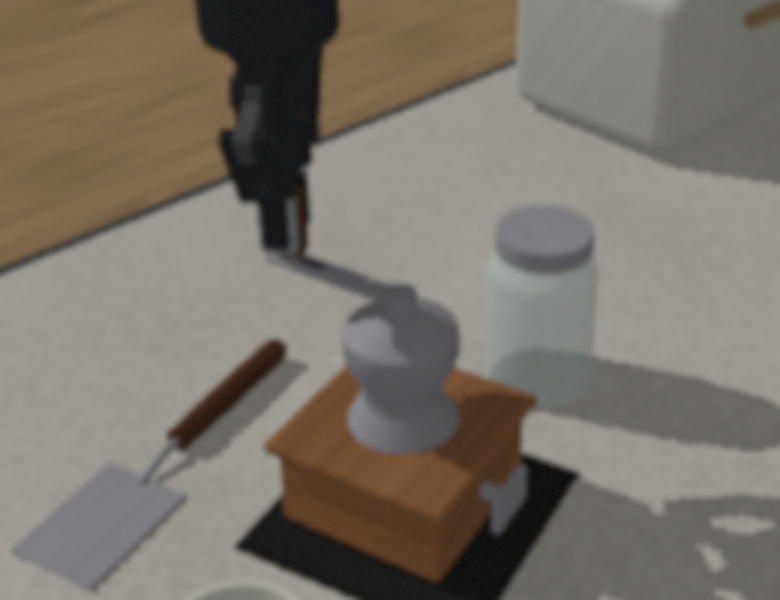

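After one turn the knob is held at (295,225) with the arm to the back, and the drawer pull is still flush at (503,495). Second turn.

```bash
python3 -m pendant '[[[0.0016,-0.0031,0,0,0,0,1],[0.0017,-0.003,0,0,0,0,1],[0.0018,-0.0029,0,0,0,0,1],[0.002,-0.0028,0,0,0,0,1],[0.0021,-0.0027,0,0,0,0,1],[0.0022,-0.0026,0,0,0,0,1],[0.0023,-0.0026,0,0,0,0,1],[0.0024,-0.0024,0,0,0,0,1],[0.0026,-0.0023,0,0,0,0,1],[0.0026,-0.0022,0,0,0,0,1],[0.0027,-0.0021,0,0,0,0,1],[0.0028,-0.002,0,0,0,0,1]]]'
python3 -m pendant '[[[0.0029,-0.0018,0,0,0,0,1],[0.003,-0.0017,0,0,0,0,1],[0.003,-0.0016,0,0,0,0,1],[0.0032,-0.0015,0,0,0,0,1],[0.0031,-0.0013,0,0,0,0,1],[0.0032,-0.0012,0,0,0,0,1],[0.0033,-0.001,0,0,0,0,1],[0.0033,-0.0009,0,0,0,0,1],[0.0034,-0.0007,0,0,0,0,1],[0.0034,-0.0006,0,0,0,0,1],[0.0034,-0.0005,0,0,0,0,1],[0.0034,-0.0003,0,0,0,0,1]]]'; cp st.json st2.json;  python3 step.py 2.5 12; python3 step.py 2.5 12|tail -1
```

```text
time: 24.93
tool_pos: [0.5967, 0.0402, 0.1884]
eef_rot: [0.002, -0.325, 0.946, 0.0]
contact_force: [3.7, 0.8, 7.7]
width: 0.0227
grasp_force: 25.1
time: 25.93
tool_pos: [0.5746, 0.0058, 0.1885]
eef_rot: [0.002, -0.325, 0.946, -0.0]
contact_force: [4.6, -0.5, 6.3]
width: 0.0233
grasp_force: 25.1
q cmd 7.409 meas r 78.95 mm  lag(deg) 0.1  F_rad 3.5 F_tan -3.1 Fz 6.3 z 0.1885 w 0.0233 g 25.1 Fxy [ 4.6 -0.5]
end q 7.933
[[[0.0034,-0.0001,0,0,0,0,1],[0.0035,-0,0,0,0,0,1],[0.0034,0.0001,0,0,0,0,1],[0.0034,0.0003,0,0,0,0,1],[0.0034,0.0004,0,0,0,0,1],[0.0034,0.0006,0,0,0,0,1],[0.0034,0.0008,0,0,0,0,1],[0.0033,0.0009,0,0,0,0,1],[0.0032,0.001,0,0,0,0,1],[0.0033,0.0012,0,0,0,0,1],[0.0031,0.0013,0,0,0,0,1],[0.0032,0.0014,0,0,0,0,1]]]
[[[0.003,0.0016,0,0,0,0,1],[0.003,0.0017,0,0,0,0,1],[0.0029,0.0019,0,0,0,0,1],[0.0028,0.0019,0,0,0,0,1],[0.0027,0.0021,0,0,0,0,1],[0.0027,0.0022,0,0,0,0,1],[0.0025,0.0023,0,0,0,0,1],[0.0024,0.0025,0,0,0,0,1],[0.0023,0.0025,0,0,0,0,1],[0.0022,0.0026,0,0,0,0,1],[0.0021,0.0027,0,0,0,0,1],[0.002,0.0029,0,0,0,0,1]]]
```

```bash
python3 -m pendant '[[[0.0034,-0.0001,0,0,0,0,1],[0.0035,0,0,0,0,0,1],[0.0034,0.0001,0,0,0,0,1],[0.0034,0.0003,0,0,0,0,1],[0.0034,0.0004,0,0,0,0,1],[0.0034,0.0006,0,0,0,0,1],[0.0034,0.0008,0,0,0,0,1],[0.0033,0.0009,0,0,0,0,1],[0.0032,0.001,0,0,0,0,1],[0.0033,0.0012,0,0,0,0,1],[0.0031,0.0013,0,0,0,0,1],[0.0032,0.0014,0,0,0,0,1]]]'
python3 -m pendant '[[[0.003,0.0016,0,0,0,0,1],[0.003,0.0017,0,0,0,0,1],[0.0029,0.0019,0,0,0,0,1],[0.0028,0.0019,0,0,0,0,1],[0.0027,0.0021,0,0,0,0,1],[0.0027,0.0022,0,0,0,0,1],[0.0025,0.0023,0,0,0,0,1],[0.0024,0.0025,0,0,0,0,1],[0.0023,0.0025,0,0,0,0,1],[0.0022,0.0026,0,0,0,0,1],[0.0021,0.0027,0,0,0,0,1],[0.002,0.0029,0,0,0,0,1]]]'; cp st.json st2.json;  python3 step.py 2.5 12; python3 step.py 2.5 12|tail -1
```

```text
time: 26.93
tool_pos: [0.5385, -0.0129, 0.1885]
eef_rot: [0.002, -0.325, 0.946, -0.001]
contact_force: [5.2, -1.8, 5.8]
width: 0.0228
grasp_force: 25.0
time: 27.93
tool_pos: [0.4978, -0.0109, 0.1884]
eef_rot: [0.002, -0.325, 0.946, -0.001]
contact_force: [4.3, -3.9, 6.2]
width: 0.0227
grasp_force: 25.0
q cmd 8.457 meas r 79.18 mm  lag(deg) 0.5  F_rad 2.4 F_tan -5.3 Fz 6.2 z 0.1884 w 0.0227 g 25.0 Fxy [ 4.3 -3.9]
end q 8.980
[[[0.0019,0.0028,0,0,0,0,1],[0.0017,0.003,0,0,0,0,1],[0.0016,0.0031,0,0,0,0,1],[0.0014,0.0031,0,0,0,0,1],[0.0013,0.0031,0,0,0,0,1],[0.0012,0.0033,0,0,0,0,1],[0.0011,0.0032,0,0,0,0,1],[0.0009,0.0034,0,0,0,0,1],[0.0007,0.0033,0,0,0,0,1],[0.0006,0.0034,0,0,0,0,1],[0.0005,0.0034,0,0,0,0,1],[0.0003,0.0034,0,0,0,0,1]]]
[[[0.0001,0.0034,0,0,0,0,1],[0,0.0035,0,0,0,0,1],[-0.0001,0.0034,0,0,0,0,1],[-0.0003,0.0034,0,0,0,0,1],[-0.0005,0.0034,0,0,0,0,1],[-0.0006,0.0034,0,0,0,0,1],[-0.0007,0.0034,0,0,0,0,1],[-0.0009,0.0033,0,0,0,0,1],[-0.001,0.0033,0,0,0,0,1],[-0.0012,0.0032,0,0,0,0,1],[-0.0013,0.0032,0,0,0,0,1],[-0.0014,0.0031,0,0,0,0,1]]]
```

```bash
python3 -m pendant '[[[0.0019,0.0028,0,0,0,0,1],[0.0017,0.003,0,0,0,0,1],[0.0016,0.0031,0,0,0,0,1],[0.0014,0.0031,0,0,0,0,1],[0.0013,0.0031,0,0,0,0,1],[0.0012,0.0033,0,0,0,0,1],[0.0011,0.0032,0,0,0,0,1],[0.0009,0.0034,0,0,0,0,1],[0.0007,0.0033,0,0,0,0,1],[0.0006,0.0034,0,0,0,0,1],[0.0005,0.0034,0,0,0,0,1],[0.0003,0.0034,0,0,0,0,1]]]'
python3 -m pendant '[[[0.0001,0.0034,0,0,0,0,1],[0,0.0035,0,0,0,0,1],[-0.0001,0.0034,0,0,0,0,1],[-0.0003,0.0034,0,0,0,0,1],[-0.0005,0.0034,0,0,0,0,1],[-0.0006,0.0034,0,0,0,0,1],[-0.0007,0.0034,0,0,0,0,1],[-0.0009,0.0033,0,0,0,0,1],[-0.001,0.0033,0,0,0,0,1],[-0.0012,0.0032,0,0,0,0,1],[-0.0013,0.0032,0,0,0,0,1],[-0.0014,0.0031,0,0,0,0,1]]]'; cp st.json st2.json;  python3 step.py 2.5 12; python3 step.py 2.5 12|tail -1
```

```text
time: 28.93
tool_pos: [0.4629, 0.0116, 0.1881]
eef_rot: [0.001, -0.325, 0.946, -0.001]
contact_force: [2.9, -3.1, 6.2]
width: 0.0231
grasp_force: 25.0
time: 29.93
tool_pos: [0.4441, 0.0488, 0.1879]
eef_rot: [0.001, -0.325, 0.946, -0.0]
contact_force: [2.7, 0.1, 6.7]
width: 0.0232
grasp_force: 25.1
q cmd 9.504 meas r 79.32 mm  lag(deg) -0.3  F_rad -2.7 F_tan -0.4 Fz 6.7 z 0.1879 w 0.0232 g 25.1 Fxy [2.7 0.1]
end q 10.027
[[[-0.0016,0.003,0,0,0,0,1],[-0.0017,0.003,0,0,0,0,1],[-0.0019,0.0029,0,0,0,0,1],[-0.0019,0.0028,0,0,0,0,1],[-0.0021,0.0027,0,0,0,0,1],[-0.0022,0.0027,0,0,0,0,1],[-0.0023,0.0025,0,0,0,0,1],[-0.0025,0.0024,0,0,0,0,1],[-0.0025,0.0024,0,0,0,0,1],[-0.0026,0.0022,0,0,0,0,1],[-0.0028,0.0021,0,0,0,0,1],[-0.0028,0.0019,0,0,0,0,1]]]
[[[-0.0029,0.0019,0,0,0,0,1],[-0.0029,0.0017,0,0,0,0,1],[-0.0031,0.0016,0,0,0,0,1],[-0.0031,0.0014,0,0,0,0,1],[-0.0032,0.0014,0,0,0,0,1],[-0.0032,0.0011,0,0,0,0,1],[-0.0033,0.0011,0,0,0,0,1],[-0.0033,0.0009,0,0,0,0,1],[-0.0033,0.0007,0,0,0,0,1],[-0.0034,0.0006,0,0,0,0,1],[-0.0034,0.0005,0,0,0,0,1],[-0.0034,0.0003,0,0,0,0,1]]]
```

```bash
python3 -m pendant '[[[-0.0016,0.003,0,0,0,0,1],[-0.0017,0.003,0,0,0,0,1],[-0.0019,0.0029,0,0,0,0,1],[-0.0019,0.0028,0,0,0,0,1],[-0.0021,0.0027,0,0,0,0,1],[-0.0022,0.0027,0,0,0,0,1],[-0.0023,0.0025,0,0,0,0,1],[-0.0025,0.0024,0,0,0,0,1],[-0.0025,0.0024,0,0,0,0,1],[-0.0026,0.0022,0,0,0,0,1],[-0.0028,0.0021,0,0,0,0,1],[-0.0028,0.0019,0,0,0,0,1]]]'
python3 -m pendant '[[[-0.0029,0.0019,0,0,0,0,1],[-0.0029,0.0017,0,0,0,0,1],[-0.0031,0.0016,0,0,0,0,1],[-0.0031,0.0014,0,0,0,0,1],[-0.0032,0.0014,0,0,0,0,1],[-0.0032,0.0011,0,0,0,0,1],[-0.0033,0.0011,0,0,0,0,1],[-0.0033,0.0009,0,0,0,0,1],[-0.0033,0.0007,0,0,0,0,1],[-0.0034,0.0006,0,0,0,0,1],[-0.0034,0.0005,0,0,0,0,1],[-0.0034,0.0003,0,0,0,0,1]]]'; cp st.json st2.json;  python3 step.py 2.5 12; python3 step.py 2.5 12|tail -1
```

```text
time: 30.93
tool_pos: [0.4471, 0.0898, 0.188]
eef_rot: [0.001, -0.325, 0.946, 0.0]
contact_force: [3.8, 0.2, 5.0]
width: 0.0231
grasp_force: 25.0
time: 31.93
tool_pos: [0.4697, 0.1234, 0.188]
eef_rot: [0.001, -0.325, 0.946, -0.0]
contact_force: [4.4, -0.7, 4.6]
width: 0.0233
grasp_force: 25.0
q cmd 10.551 meas r 78.65 mm  lag(deg) -0.2  F_rad -3.5 F_tan 2.8 Fz 4.6 z 0.1880 w 0.0233 g 25.0 Fxy [ 4.4 -0.7]
end q 11.074
[[[-0.0035,0.0001,0,0,0,0,1],[-0.0034,0,0,0,0,0,1],[-0.0034,-0.0001,0,0,0,0,1],[-0.0034,-0.0003,0,0,0,0,1],[-0.0034,-0.0005,0,0,0,0,1],[-0.0034,-0.0006,0,0,0,0,1],[-0.0034,-0.0007,0,0,0,0,1],[-0.0033,-0.0009,0,0,0,0,1],[-0.0033,-0.001,0,0,0,0,1],[-0.0032,-0.0012,0,0,0,0,1],[-0.0032,-0.0013,0,0,0,0,1],[-0.0031,-0.0014,0,0,0,0,1]]]
[[[-0.003,-0.0016,0,0,0,0,1],[-0.003,-0.0017,0,0,0,0,1],[-0.0029,-0.0019,0,0,0,0,1],[-0.0028,-0.002,0,0,0,0,1],[-0.0028,-0.002,0,0,0,0,1],[-0.0026,-0.0022,0,0,0,0,1],[-0.0025,-0.0024,0,0,0,0,1],[-0.0024,-0.0024,0,0,0,0,1],[-0.0024,-0.0025,0,0,0,0,1],[-0.0022,-0.0026,0,0,0,0,1],[-0.0021,-0.0028,0,0,0,0,1],[-0.0019,-0.0028,0,0,0,0,1]]]
```

```bash
python3 -m pendant '[[[-0.0035,0.0001,0,0,0,0,1],[-0.0034,0,0,0,0,0,1],[-0.0034,-0.0001,0,0,0,0,1],[-0.0034,-0.0003,0,0,0,0,1],[-0.0034,-0.0005,0,0,0,0,1],[-0.0034,-0.0006,0,0,0,0,1],[-0.0034,-0.0007,0,0,0,0,1],[-0.0033,-0.0009,0,0,0,0,1],[-0.0033,-0.001,0,0,0,0,1],[-0.0032,-0.0012,0,0,0,0,1],[-0.0032,-0.0013,0,0,0,0,1],[-0.0031,-0.0014,0,0,0,0,1]]]'
python3 -m pendant '[[[-0.003,-0.0016,0,0,0,0,1],[-0.003,-0.0017,0,0,0,0,1],[-0.0029,-0.0019,0,0,0,0,1],[-0.0028,-0.002,0,0,0,0,1],[-0.0028,-0.002,0,0,0,0,1],[-0.0026,-0.0022,0,0,0,0,1],[-0.0025,-0.0024,0,0,0,0,1],[-0.0024,-0.0024,0,0,0,0,1],[-0.0024,-0.0025,0,0,0,0,1],[-0.0022,-0.0026,0,0,0,0,1],[-0.0021,-0.0028,0,0,0,0,1],[-0.0019,-0.0028,0,0,0,0,1]]]'; cp st.json st2.json;  python3 step.py 2.5 12; python3 step.py 2.5 12 --ramp -3|tail -2
```

```text
time: 32.93
tool_pos: [0.5053, 0.1413, 0.188]
eef_rot: [0.001, -0.325, 0.946, -0.001]
contact_force: [1.8, -1.7, 6.7]
width: 0.0231
grasp_force: 25.2
time: 33.93
tool_pos: [0.5452, 0.1393, 0.1881]
eef_rot: [0.0, -0.325, 0.946, 0.0]
contact_force: [-0.6, -0.3, 9.3]
width: 0.0228
grasp_force: 25.3
q cmd 11.598 meas r 78.30 mm  lag(deg) 0.9  F_rad -0.5 F_tan -0.5 Fz 9.3 z 0.1881 w 0.0228 g 25.3 Fxy [-0.6 -0.3]
end q 12.122
[[[-0.0019,-0.0029,0,0,0,0,1],[-0.0017,-0.0029,0,0,0,0,1],[-0.0016,-0.0031,0,0,0,0,1],[-0.0015,-0.0031,0,0,0,0,1],[-0.0013,-0.0032,0,0,0,0,1],[-0.0011,-0.0032,0,0,0,0,1],[-0.0011,-0.0033,0,0,0,0,1],[-0.0009,-0.0033,0,0,0,0,1],[-0.0007,-0.0033,0,0,0,0,1],[-0.0006,-0.0034,0,0,0,0,1],[-0.0005,-0.0034,0,0,0,0,1],[-0.0003,-0.0034,0,0,0,0,1]]]
end q 12.580
[[[-0.0001,-0.0035,0,0,0,0,1],[-0,-0.0034,0,0,0,0,1],[0.0001,-0.0034,0,0,0,0,1],[0.0003,-0.0035,0,0,0,0,1],[0.0005,-0.0034,0,0,0,0,1],[0.0006,-0.0033,0,0,0,0,1],[0.0007,-0.0034,0,0,0,0,1],[0.0009,-0.0033,0,0,0,0,1],[0.001,-0.0033,0,0,0,0,1],[0.0009,-0.0024,0,0,0,0,1],[0.0006,-0.0016,0,0,0,0,1],[0.0003,-0.0008,0,0,0,0,1]]]
```

Then settle and release slowly.

```bash
python3 -m pendant '[[[-0.0019,-0.0029,0,0,0,0,1],[-0.0017,-0.0029,0,0,0,0,1],[-0.0016,-0.0031,0,0,0,0,1],[-0.0015,-0.0031,0,0,0,0,1],[-0.0013,-0.0032,0,0,0,0,1],[-0.0011,-0.0032,0,0,0,0,1],[-0.0011,-0.0033,0,0,0,0,1],[-0.0009,-0.0033,0,0,0,0,1],[-0.0007,-0.0033,0,0,0,0,1],[-0.0006,-0.0034,0,0,0,0,1],[-0.0005,-0.0034,0,0,0,0,1],[-0.0003,-0.0034,0,0,0,0,1]]]'
python3 -m pendant '[[[-0.0001,-0.0035,0,0,0,0,1],[0,-0.0034,0,0,0,0,1],[0.0001,-0.0034,0,0,0,0,1],[0.0003,-0.0035,0,0,0,0,1],[0.0005,-0.0034,0,0,0,0,1],[0.0006,-0.0033,0,0,0,0,1],[0.0007,-0.0034,0,0,0,0,1],[0.0009,-0.0033,0,0,0,0,1],[0.001,-0.0033,0,0,0,0,1],[0.0009,-0.0024,0,0,0,0,1],[0.0006,-0.0016,0,0,0,0,1],[0.0003,-0.0008,0,0,0,0,1]]]'
python3 -m pendant '[[[0,0,0,0,0,0,1],[0,0,0,0,0,0,1],[0,0,0,0,0,0,0.6],[0,0,0,0,0,0,0.5],[0,0,0,0,0,0,0.3],[0,0,0,0,0,0,0.1],[0,0,0,0,0,0,0],[0,0,0,0,0,0,0],[0,0,0,0,0,0,0]]]'
```

```text
time: 34.93
tool_pos: [0.5793, 0.1177, 0.1882]
eef_rot: [0.0, -0.325, 0.946, 0.001]
contact_force: [-0.3, 2.3, 9.6]
width: 0.0233
grasp_force: 25.2
time: 35.93
tool_pos: [0.5971, 0.0862, 0.1883]
eef_rot: [0.001, -0.325, 0.946, 0.001]
contact_force: [1.2, 2.2, 7.1]
width: 0.0229
grasp_force: 25.2
time: 36.68
tool_pos: [0.5965, 0.0855, 0.1871]
eef_rot: [-0.0, -0.325, 0.946, 0.0]
contact_force: [-0.4, 0.2, 1.2]
width: 0.0851
grasp_force: 0.0
```

```bash
python3 -m pendant '[[[0,0,-0.005,0,0,0,0],[0,0,-0.015,0,0,0,0],[0,0,-0.025,0,0,0,0],[0,0,-0.03,0,0,0,0],[0,0,-0.03,0,0,0,0],[0,0,-0.01,0,0,0,0],[0,0,0,0,0,0,0],[0,0,0,0,0,0,0],[0,0,0,0,0,0,0]]]'
python3 - <<'E'
from h import *
I,P=cloud("side"); z=P[...,2]; S=P[(np.hypot(P[...,0]-.593,P[...,1]-.085)<.03)&(z>.193)&(z<.206)]
k=cv2.minAreaRect((S[:,:2]*1000).astype(np.float32))[0]; k=np.array(k)/1e3; d=k-C
print(k,"q err",YAW-np.arctan2(d[1],d[0]),np.hypot(*d)); print(robot.spot_in("side","drawer")[0]["position"],robot.sense()["contact_force"])
cv2.imwrite("pics/end.png",cv2.resize(I[120:320,180:440],None,fx=3,fy=3))
E
```

```text
time: 37.43
tool_pos: [0.5961, 0.0855, 0.3006]
eef_rot: [-0.001, -0.325, 0.946, 0.0]
contact_force: [-0.6, -0.1, -0.1]
width: 0.0854
grasp_force: 0.0
[0.59435632 0.08795373] q err -0.027567604577475147 0.07748699761188932
[0.4575, 0.0521, 0.0402] [-0.05258588  1.23629593  0.59169653]
```

View pics/end.png

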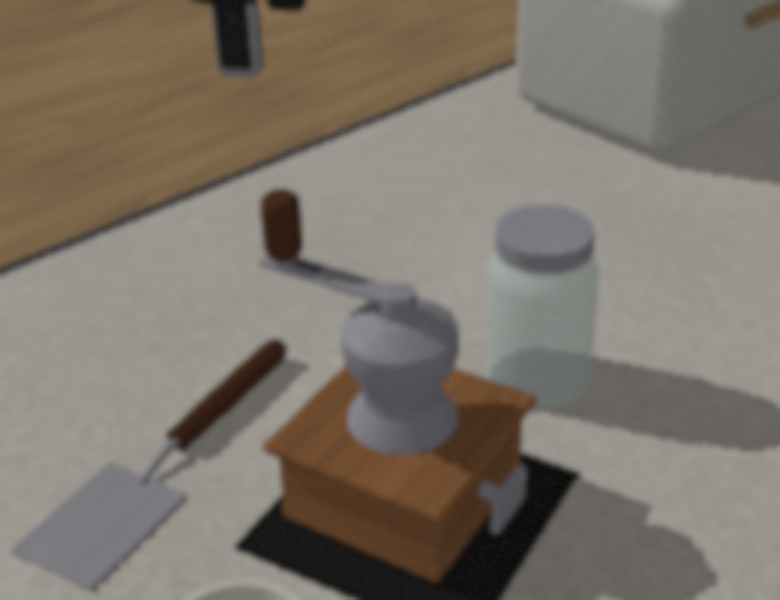

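The knob at (280,225) is free and points to the back, about 0.03 rad off. The drawer is shut at (503,495) and the gripper is clear above.

```bash
python3 -c "
from cell import robot
print(robot.job_done())"
```

```text
the job is handed in; nothing more can be done
None
```

The job is handed in, with no verdict shown: the drawer is shut, the crank made two slow clockwise turns (about 12 s each) and rests about 0.03 rad from straight back, measured sideways force stayed under about 7 N, and the arm is clear.

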